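Nip a timber block in a drilling fixture with its sliding tailstock

TASK

Lay the timber block flat and lengthwise on the two steel ways of the drilling fixture, pencil cross up, in the middle of the ways and between the red fixed stop and the blue tailstock. Then slide the tailstock along until the block is closed up between tailstock and red stop with no play, and let go.

Things in the scene. Friction and masses are not known exactly. Their poses are not given: they have to be found in the camera images.
- block_center (a point): centre of the loose pale timber block, 120 mm long (its y axis), 45 mm wide (x) and 40 mm high (z, up), about 0.2 kg, with a black pencil cross on top; it starts lying flat on the table, cross up, right of the fixture. Both ends are alike, so either may face the stop
- fixture: drilling fixture, fixed: aluminium base plate 110 (x) by 330 (y) by 12 mm; origin at the centre of its underside, on the table. Two steel ways along y, each 12 mm wide, centred at x = -14 and +14 mm, from y = -160 to the stop, tops 30 mm above the table (block centre 50 mm up when laid on them). Red fixed stop at the +y (left) end: 70 mm wide, 25 mm thick, top 74 mm above the table
- stop_face (a point): middle of the red stop's inner face, at x = 0, y = +120 mm, z = 50 mm of the fixture; the block's end goes against this face
- tail_knob (a point): axis of the upright black round knob on the blue tailstock, at gripping height, 95 mm above the table. Knob 28 mm in diameter, from 71 to 111 mm above the table. Tailstock 56 mm wide (72 mm low down), 55 mm long, top 71 mm above the table, rides on the ways; its flat rubber pad faces the stop, 30 mm ahead of the knob's axis
- tailstock (a joint): travel of the tailstock along the fixture's +y axis, in m: 0 fully open (220 mm between pad and stop), growing toward the red stop, 0.15 at most; 0.100 when pad, 120 mm block and stop all touch. It slides with about 3 N of friction and stays where it is left; pushing it also pushes a block that lies on the ways before it
Not all that is in view belongs to the job. Leave any orange look-alike of the part that bears block_center alone.

How it is judged:
By the outcome, as a careful person would: the job done as asked, in the order asked, and still so for the second after the job is handed in, with the robot touching nothing.
It also fails if it takes over 51 s, if anything falls off the work surface, if the arm or the gripper's body presses on something with over 40 N, if the wrist force passes 120 N, or if a joint passes its speed limit or range.

ROBOT

A 6-joint arm with a two-finger parallel gripper is mounted at the origin on a cart in front of the work surface, level with it; the furniture and walls round the work are solid. World frame = base frame: x ahead of the robot, y to its left, z up, the work surface at z = 0. Lengths are in mm, angles in rad, forces in N, time in s.
With the tool pointing down it reaches from about 300 to 775 mm from the base axis. Payload 14.6 kg.
Tool frame: the origin (TCP) lies on the centre line of the jaws, within the pads' length; the fingertips stand 19 mm ahead of it and the grasp point (between the pads) is the TCP (bot.tip_reach is the distance from the TCP to the fingertips, in mm); z points along the fingers, y is the line along which they close (so a half turn about z gives the same grasp; the last joint's range is limited). The gripper opens to 85 mm and grips with 20 to 120 N. Pads are 22 mm wide; open, the fingers measure 114 mm over their backs; the gripper's body (76 mm by 85 mm) begins 54 mm behind the grasp point. The pads swing forward as they close: fully open they stand 13 mm farther back than shut.
Start: joints at [1.225, 0.3, 1.521, -0, 1.321, -0.067], TCP at [151.359, 528.753, 250.281] pointing down, gripper open.
Joint ranges: [-3.03, 3.03], [-0.79, 2.21], [0.23, 2.52], [-1.04, 4.18], [0, 3.07], [-2.55, 2.55]. Speed limits (rad/s): [2.22, 2.22, 2.57, 3.14, 3.14, 3.14].

INTERFACE

Orientations are given as a unit quaternion [w, x, y, z].
In Python, from rig import bot gives the robot as it stands. Calls block until the motion is done:
- bot.move_to(position, orientation): joint-space move of the TCP to a pose.
- bot.servo_line(position, attitude=None, speed=150, until_force=None): straight line of the TCP; attitude=None keeps the orientation; speed is the mean speed in mm/s. With until_force (N) it stops when the force on the tool has changed by that much, and returns True; else False.
- bot.move_joints(angles): joint-space move.
- bot.move_gripper(opening, grip_force=None): finger opening in mm; grip_force is the grip in N (None keeps the last); returns when the fingers have stopped.
- bot.dwell(seconds).
- bot.ik(position, orientation): joint angles nearest the present ones, or None.
- bot.read_state(): the state.
- bot.read_camera(name): name is "side" or "top"; returns a dict with "image" (480x640x3 uint8, blue, green, red), "depth" (480x640 float32, mm along the optical axis (not along the pixel's ray), 0 where there is no reading), "fovy" (degrees; the focal length in pixels is half the picture's height over the tangent of half this angle, whatever the lens; pixels are square), "cx", "cy" (the principal point, pixels), "eye" and "attitude" of the camera in the world. Camera axes: x right, y down, z forward; pixel columns grow to the right and rows downward; lengths in mm; the calibration is good to about 2 mm. A picture is of the moment at which its call begins.
A pose or a line that the arm cannot do raises bot.MotionError and nothing moves.
- bot.finish_job(): hands the job in, once; it reports no verdict.
The state is a dict: "clock": time; "joint_positions": joint angles; "qvel": joint speeds; "effort": joint torques, N m; "ee_pos": TCP position; "tool_rot": TCP orientation; "ft_force": force on the tool from outside, world axes, zero at the start; "moment": the same for the moment, N m; "grip_width": finger opening in mm.
Only numpy, scipy, OpenCV 4.12 (cv2) and the standard library are available. Lean on these libraries where they do the work, as an engineer would, in place of code of your own. Each camera call takes 0.05 s, during which the arm holds its last target. There are 200 camera calls.

## Working session

There is one attempt and no reset: what is moved stays moved. The work goes in short steps, each a Python script; the robot and the scene stay as the last script left them, time stands still between calls to the robot, and variables do not carry over. Pictures are saved under pics/ and viewed, on a budget of 10 in all, crops included, one or two more only if the job needs it, and the job is handed in when it is done.

```bash
mkdir -p pics; ls; cat > h.py <<'E'
import numpy as np, cv2
from scipy.spatial.transform import Rotation as R
def rot(q): return R.from_quat([q[1],q[2],q[3],q[0]]).as_matrix()
def cloud(c):
    f=240/np.tan(np.radians(c["fovy"])/2); d=c["depth"]
    v,u=np.mgrid[0:480,0:640]
    p=np.stack([(u-c["cx"])/f*d,(v-c["cy"])/f*d,d],-1)
    return p@rot(c["attitude"]).T+np.array(c["eye"])
def ray(c,uv,z):
    f=240/np.tan(np.radians(c["fovy"])/2); uv=np.atleast_2d(uv).astype(float)
    r=np.c_[(uv[:,0]-c["cx"])/f,(uv[:,1]-c["cy"])/f,np.ones(len(uv))]@rot(c["attitude"]).T
    e=np.array(c["eye"]); return e+r*((z-e[2])/r[:,2])[:,None]
def down(yaw): # tool y axis (closing) at angle yaw+90 from world x, z down
    c,s=np.cos(yaw),np.sin(yaw)
    q=R.from_matrix(np.array([[c,s,0],[s,-c,0],[0,0,-1]])).as_quat(); return [q[3],q[0],q[1],q[2]]
E
python3 - <<'E'
from rig import bot; from h import *; import pickle
for n in("top","side"):
    c=bot.read_camera(n); cv2.imwrite(f"pics/{n}0.png",c["image"]); pickle.dump(c,open(n+".pkl","wb"))
    print(n,c["fovy"],c["cx"],c["cy"],c["eye"],c["attitude"],(c["depth"]>0).mean())
s=bot.read_state();print(s["clock"],s["tool_rot"],s["grip_width"])
E
```

```text
pics
top 53.75165748708115 319.24528985762566 238.4674214974656 [363.88813817 109.72895947 976.51811219] [ 0.06949631 -0.66431991  0.7400321  -0.0787516 ] 0.9960123697916666
side 57.40685579632124 323.6102006610147 237.05601601769015 [450.85446957 890.46964816 528.1290105 ] [ 0.02789272 -0.0556883   0.85916654 -0.5078914 ] 0.88796875
0.1 [-1.04421913e-04  1.38954168e-01  9.90298687e-01 -4.88399227e-04] 85.33133566916676
```

View pics/top0.png

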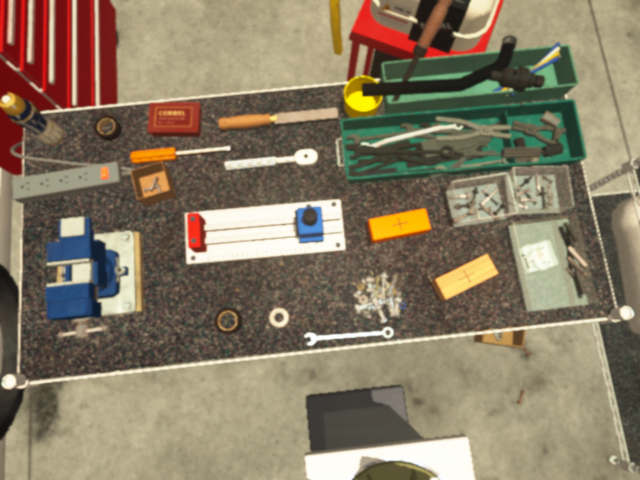

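View pics/side0.png

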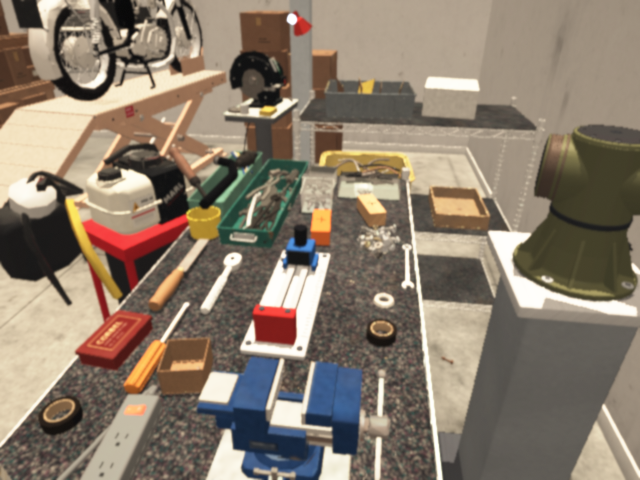

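The top view shows the fixture with its red stop at about (195,232) and its blue tailstock at (309,224). The pale block with the cross is at (465,277), an orange look-alike is at (400,225), and loose screws lie at (378,295). The side view agrees. Next I'll measure poses.

```bash
cat > meas.py <<'E'
from h import *
def blob(m,near=None):
    n,l,s,ce=cv2.connectedComponentsWithStats(m.astype(np.uint8))
    k=1+np.argmax(s[1:,4]); return (l==k)
def rect(P): return cv2.minAreaRect(P[:,:2].astype(np.float32))
def measure(c,roi=None):
    hsv=cv2.cvtColor(c["image"],cv2.COLOR_BGR2HSV).astype(int); H,S,V=hsv[...,0],hsv[...,1],hsv[...,2]
    P=cloud(c); X,Y,Z=P[...,0],P[...,1],P[...,2]
    return H,S,V,P
E
python3 - <<'E'
import pickle; from meas import *
c=pickle.load(open("top.pkl","rb")); H,S,V,P=measure(c); Z=P[...,2]
def px(*a): 
    for u,v in a: print((u,v),(H[v,u],S[v,u],V[v,u]),P[v,u].round(1))
px((465,280),(400,225),(195,232),(309,235),(310,215),(250,215),(250,233),(150,200),(250,330),(590,200))
def vis(name,m,z):
    m=blob(m); v,u=np.nonzero(m); uv=np.c_[u,v]; p=ray(c,uv,z); r=rect(p); print(name,m.sum(),np.round(r[0],1),np.round(r[1],1),round(r[2],2),"depthZ",np.percentile(Z[m],[5,50,95]).round(1)); return m
roi=np.zeros(H.shape,bool); roi[180:270,175:350]=1
roib=np.zeros(H.shape,bool); roib[245:310,425:505]=1
# depth-based top of block
vis("block depth",roib&(Z>30)&(Z<50)&(S>60)&(V>120),40)
vis("block colour",roib&(S>60)&(V>150)&(H<30),40)
vis("stop red",roi&((H<8)|(H>172))&(S>150)&(Z>60),74)
vis("blue top",roi&(H>95)&(H<125)&(S>120)&(Z>58)&(Z<85),71)
vis("knob",roi&(Z>97),111)
vis("plate",roi&(V>110)&(S<90)&(Z<22),12)
E
```

```text
(465, 280) (np.int64(24), np.int64(129), np.int64(254)) [ 447.9 -193.    37.6]
(400, 225) (np.int64(19), np.int64(228), np.int64(246)) [573.3 -80.3  37.8]
(195, 232) (np.int64(3), np.int64(228), np.int64(250)) [593.6 326.6  76.8]
(309, 235) (np.int64(110), np.int64(76), np.int64(91)) [568.2 106.4  56.9]
(310, 215) (np.int64(15), np.int64(61), np.int64(83)) [594.7 100.8 110.3]
(250, 215) (np.int64(23), np.int64(12), np.int64(254)) [633.8 225.   14.1]
(250, 233) (np.int64(25), np.int64(12), np.int64(253)) [595.9 228.4  10.9]
(150, 200) (np.int64(14), np.int64(152), np.int64(89)) [685.5 429.   24.8]
(250, 330) (np.int64(17), np.int64(70), np.int64(99)) [397.8 245.4  -0.6]
(590, 200) (np.int64(24), np.int64(48), np.int64(201)) [ 593.4 -503.7   -3. ]
block depth 1372 [ 454.9 -195.2] [ 44.5 122.1] 19.65 depthZ [37.3 40.3 42.9]
block colour 1463 [ 454.9 -196.1] [ 47.7 123.4] 19.37 depthZ [ 1.9 40.2 42.9]
stop red 437 [597.8 328. ] [25.5 71.3] 87.13 depthZ [64.6 74.1 77.7]
blue top 382 [593.9 103.1] [46.5 52.7] 88.99 depthZ [68.6 71.3 74.3]
knob 180 [593.6 101.8] [24.6 29.3] 83.9 depthZ [101.9 111.2 113.6]
plate 5330 [588.8 194.2] [350.1 154.4] 86.1 depthZ [-0.7 11.9 15.6]
```

```bash
python3 - <<'E'
import pickle; from meas import *
c=pickle.load(open("top.pkl","rb")); H,S,V,P=measure(c); Z=P[...,2]
m=np.zeros(H.shape,np.uint8); m[190:272,175:350]=1
m=m&((V>150)&(S<60)).astype(np.uint8)
m=blob(cv2.morphologyEx(m,cv2.MORPH_OPEN,np.ones((3,3),np.uint8)))
v,u=np.nonzero(m); r=rect(ray(c,np.c_[u,v],12)); print("plate",r)
for d in("side",):
    c=pickle.load(open("side.pkl","rb")); H,S,V,P=measure(c); Z=P[...,2]
    roi=np.zeros(H.shape,bool); roi[220:360,235:340]=1
    def vis(n,m,z):
        m=blob(m); v,u=np.nonzero(m); r=rect(ray(c,np.c_[u,v],z)); print(n,m.sum(),r,P[m].mean(0).round(1))
    m=roi&((H<8)|(H>172))&(S>150)
    vis("stop top",m&(Z>70)&(Z<80),74)
    vis("knob",roi&(Z>92)&(P[...,1]<150),103)
    rb=np.zeros(H.shape,bool); rb[185:232,345:395]=1
    vis("block top",rb&(S>60)&(V>150)&(H<30)&(Z>34),40)
    m2=np.zeros(H.shape,np.uint8); m2[240:360,235:340]=1
    m2=blob(m2&((V>170)&(S<60)).astype(np.uint8)); v,u=np.nonzero(m2); print("plate",rect(ray(c,np.c_[u,v],12)))
from rig import bot
for p,y in(((455,-195,45),19.6),((597,245,55),-1.5),((594,100,95),-1.5),((595,200,95),-1.5)):
    for k in(0,90,180,-90):
        q=bot.ik(p,down(np.radians(y+k))); print(p,k,None if q is None else np.round(q,2))
E
```

```text
plate ((597.3397216796875, 197.74139404296875), (331.24517822265625, 113.06729125976562), 89.13310241699219)
stop top 361 ((597.903564453125, 334.9394226074219), (27.763511657714844, 69.15354919433594), 89.87679290771484) [598.2 335.1  73.1]
knob 161 ((594.2748413085938, 106.84814453125), (25.11850929260254, 56.92958450317383), 9.13992977142334) [593.7 108.8 104.3]
block top 347 ((454.15069580078125, -188.44061279296875), (47.7325553894043, 127.54640197753906), 18.586790084838867) [ 453.7 -188.7   38.8]
plate ((596.2528076171875, 199.57528686523438), (336.1300964355469, 112.6219711303711), 89.0077896118164)
(455, -195, 45) 0 [-0.48  0.46  1.84 -0.    0.84  0.75]
(455, -195, 45) 90 [-0.48  0.46  1.84 -0.    0.84 -0.82]
(455, -195, 45) 180 [-0.48  0.46  1.84 -0.    0.84 -2.39]
(455, -195, 45) -90 [-0.48  0.46  1.84 -0.    0.84  2.32]
(597, 245, 55) 0 [ 0.33  0.72  1.38 -0.    1.04  1.93]
(597, 245, 55) 90 [ 0.33  0.72  1.38 -0.    1.04  0.36]
(597, 245, 55) 180 [ 0.33  0.72  1.38 -0.    1.04 -1.21]
(597, 245, 55) -90 None
(594, 100, 95) 0 [ 0.11  0.58  1.51 -0.    1.06  1.7 ]
(594, 100, 95) 90 [ 0.11  0.58  1.51 -0.    1.06  0.13]
(594, 100, 95) 180 [ 0.11  0.58  1.51 -0.    1.06 -1.44]
(594, 100, 95) -90 None
(595, 200, 95) 0 [ 0.27  0.63  1.43 -0.    1.09  1.86]
(595, 200, 95) 90 [ 0.27  0.63  1.43 -0.    1.09  0.29]
(595, 200, 95) 180 [ 0.27  0.63  1.43 -0.    1.09 -1.28]
(595, 200, 95) -90 None
```

```bash
python3 - <<'E'
from rig import bot; from h import *
q=down(np.radians(19.3+90)); B=[454.8,-194]
bot.move_gripper(85)
bot.move_to(B+[150],q)
bot.servo_line(B+[25],speed=120)
bot.move_gripper(0,50); s=bot.read_state(); print(s["clock"],s["ee_pos"],s["grip_width"],s["ft_force"])
bot.servo_line(B+[170],speed=150)
qf=down(np.radians(-.95+90)); F=[597.0,248]
bot.move_to(F+[170],qf)
bot.servo_line(F+[75],speed=120)
s=bot.read_state(); print(s["clock"],s["ee_pos"],s["grip_width"],s["ft_force"])
for n in("top","side"):
    import pickle
    c=bot.read_camera(n); pickle.dump(c,open(n+"1.pkl","wb"))
    cv2.imwrite(f"pics/{n}1.png",cv2.resize(c["image"][160:300,150:390] if n=="top" else c["image"][200:370,200:370],None,fx=3,fy=3))
E
```

```text
4.75 [ 455.01036119 -194.15224268   25.47744997] 44.19592653215826 [-1.62187879  1.00023783  5.98116619]
8.5083 [597.42294389 248.11131087  75.9180553 ] 44.340673102168374 [-1.15885295 -0.41716101 -1.48414526]
```

View pics/side1.png

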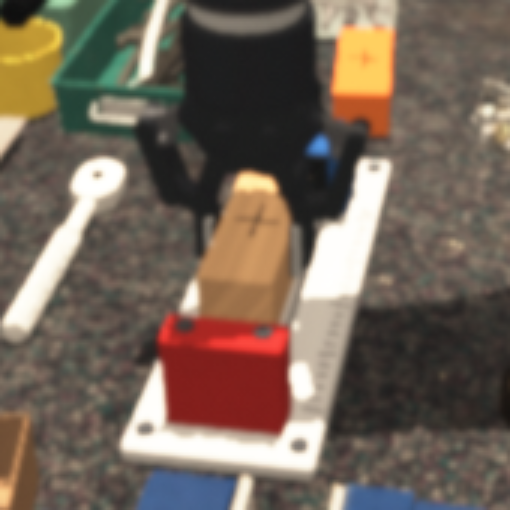

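View pics/top1.png

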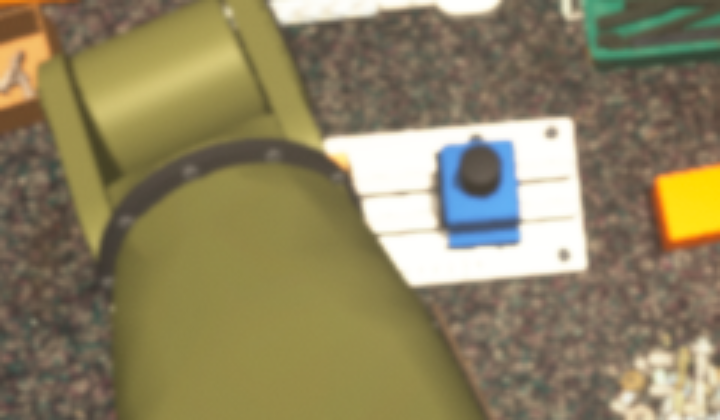

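The side crop shows the block gripped and level above the ways, cross up at (257,220), just clear of the red stop. In the top view the arm hides it. I'll check the lateral offset against the stop numerically.

```bash
python3 - <<'E'
import pickle; from meas import *
c=pickle.load(open("side1.pkl","rb")); H,S,V,P=measure(c); Z=P[...,2]
roi=np.zeros(H.shape,bool); roi[255:312,262:300]=1
wood=blob(roi&(H>8)&(H<28)&(S>60)&(V>60))
print(wood.sum(),P[wood].min(0).round(1),P[wood].max(0).round(1))
red=blob(((H<8)|(H>172))&(S>150)&(V>50)&(np.abs(P[...,0]-597)<60)&(np.abs(P[...,1]-330)<40))
# rows: left/right edges of front face of block (z~75) and stop top
for v in range(258,346,6):
    for n,m in(("wood",wood),("red",red)):
        u=np.nonzero(m[v])[0]
        if len(u)>5:
            e=[u[0]-.5,u[-1]+.5]; d=np.median(c["depth"][v,u]); 
            pts=P[v,u]; f=240/np.tan(np.radians(c["fovy"])/2)
            zz=np.median(pts[:,2]); x=ray(c,[[e[0],v],[e[1],v]],zz)
            print(v,n,e,"y,z",np.median(pts[:,1]).round(1),zz.round(1),"x",x[:,0].round(1),"mid",x[:,0].mean().round(1),"w",(x[0,0]-x[1,0]).round(1))
E
```

```text
1325 [450.9  53.3  -2.5] [657.7 890.5 528.1]
258 wood [np.float64(276.5), np.float64(291.5)] y,z 258.3 131.1 x [608.  582.4] mid 595.2 w 25.6
264 wood [np.float64(275.5), np.float64(293.5)] y,z 214.2 90.0 x [621.5 588.4] mid 604.9 w 33.1
270 wood [np.float64(272.5), np.float64(296.5)] y,z 234.4 90.1 x [622.4 579.2] mid 600.8 w 43.2
276 wood [np.float64(270.5), np.float64(296.5)] y,z 253.6 90.1 x [621.5 575.7] mid 598.6 w 45.8
282 wood [np.float64(267.5), np.float64(296.5)] y,z 271.1 89.5 x [622.7 572.6] mid 597.6 w 50.1
288 wood [np.float64(265.5), np.float64(296.5)] y,z 289.8 90.1 x [621.6 569.2] mid 595.4 w 52.4
294 wood [np.float64(264.5), np.float64(297.5)] y,z 304.5 87.4 x [620.2 565.2] mid 592.7 w 55.0
300 wood [np.float64(265.5), np.float64(295.5)] y,z 305.5 75.5 x [619.  568.6] mid 593.8 w 50.3
306 wood [np.float64(280.5), np.float64(294.5)] y,z 305.6 64.5 x [593.8 570.2] mid 582.0 w 23.6
306 red [np.float64(255.5), np.float64(276.5)] y,z 320.1 72.9 x [632.5 597.8] mid 615.2 w 34.7
312 red [np.float64(252.5), np.float64(295.5)] y,z 335.2 73.4 x [633.1 563.4] mid 598.2 w 69.7
318 red [np.float64(252.5), np.float64(295.5)] y,z 343.0 67.7 x [631.3 562. ] mid 596.7 w 69.3
324 red [np.float64(254.5), np.float64(294.5)] y,z 343.2 55.3 x [628.9 563.9] mid 596.4 w 65.0
330 red [np.float64(255.5), np.float64(295.5)] y,z 342.9 42.4 x [628.1 562.6] mid 595.4 w 65.5
336 red [np.float64(255.5), np.float64(295.5)] y,z 343.1 29.6 x [628.9 562.8] mid 595.9 w 66.1
342 red [np.float64(276.5), np.float64(293.5)] y,z 343.7 18.6 x [594.2 566. ] mid 580.1 w 28.2
```

The block appears about 1–1.5 mm too far toward +x, so I'll shift it 1 mm, lay it down with force sensing, release, back off and check.

```bash
python3 - <<'E'
from rig import bot; from h import *; import pickle
p=bot.read_state()["ee_pos"]
x=596.2; 
bot.servo_line([x,248,62],speed=60)
hit=bot.servo_line([x,248,50],speed=15,until_force=6); s=bot.read_state(); print(hit,s["clock"],s["ee_pos"],s["ft_force"],s["grip_width"])
bot.move_gripper(62); 
bot.servo_line([x,248,170],speed=150)
bot.move_to([430,60,200],down(np.radians(89))); print(bot.read_state()["clock"])
for n in("top","side"):
    c=bot.read_camera(n); pickle.dump(c,open(n+"2.pkl","wb"))
    cv2.imwrite(f"pics/{n}2.png",cv2.resize(c["image"][180:280,170:360] if n=="top" else c["image"][220:370,220:370],None,fx=4,fy=4))
E
cat > lat.py <<'E'
from meas import *
def lat(c):
    H,S,V,P=measure(c); Z=P[...,2]
    r=np.zeros(H.shape,np.uint8); r[190:275,175:350]=1
    near=(P[...,0]>530)&(P[...,0]<660)&(r>0)
    for n,m,z in(("block",near&(H>8)&(H<30)&(S>70)&(V>90)&(Z>60)&(Z<80),70),("stop",near&((H<8)|(H>172))&(S>150)&(Z>65),74),("knob",near&(Z>97),111)):
        m=blob(m); v,u=np.nonzero(m); b=rect(ray(c,np.c_[u,v],z)); print(n,m.sum(),np.round(b[0],1),np.round(b[1],1),round(b[2],1),np.median(Z[m]).round(1))
    m=r&((V>150)&(S<60)).astype(np.uint8); m=blob(cv2.morphologyEx(m,cv2.MORPH_OPEN,np.ones((3,3),np.uint8)))
    v,u=np.nonzero(m); print("plate",rect(ray(c,np.c_[u,v],12)))
E
python3 -c "
from lat import *;import pickle
lat(pickle.load(open('top2.pkl','rb')))"
```

```text
True 9.5 [596.25363705 248.0366728   55.53689445] [-1.33395969 -0.89088822  5.31738974] 43.93923924419211
11.725
block 1370 [594.8 244.8] [120.5  46. ] 89.0 70.4
stop 400 [598.4 328.3] [70.9 25.2] 0.8 74.0
knob 174 [593.6 101.8] [24.6 29.3] 83.9 110.9
plate ((597.4425659179688, 198.3843231201172), (332.9576721191406, 113.64889526367188), 89.15706634521484)
```

View pics/top2.png

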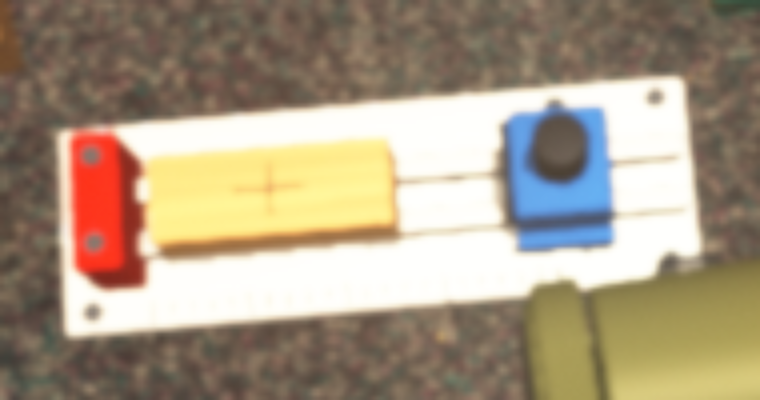

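View pics/side2.png

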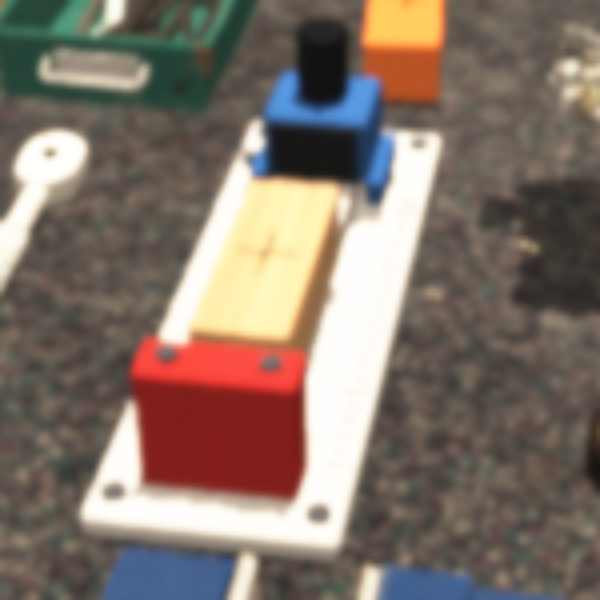

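Both views show the block flat on the ways, cross up, square, and clear of the stop and tailstock. Laterally it's within about 1.5 mm, but the two cameras disagree on the sign. Gripping the knob will give a mechanical reference for the fixture centreline.

```bash
python3 - <<'E'
from rig import bot; from h import *; import pickle
q=down(np.radians(-.95+90)); x,y=594.5,103.5
bot.move_gripper(70)
bot.move_to([x,y,190],q)
bot.servo_line([x,y,96],speed=100)
s=bot.read_state(); print(s["clock"],s["ee_pos"],s["ft_force"]); f0=np.array(s["ft_force"])
bot.move_gripper(0,20); bot.dwell(.2)
for k in range(4):
    s=bot.read_state(); f=np.array(s["ft_force"])-f0; print(s["clock"],np.round(s["ee_pos"],2),f.round(1),s["grip_width"])
    if abs(f[0])<2: break
    x+=.7*np.sign(f[0]); bot.servo_line([x,y,96],speed=20); bot.dwell(.15)
E
```

```text
13.8833 [594.83637706 103.54492719  96.73470811] [-1.19270273 -0.37793834  0.97620738]
14.5333 [595.15 103.49  96.5 ] [ 5.5 -0.6  0. ] 27.19705298658259
14.9333 [595.26 103.48  96.46] [-0.   0.8  5.2] 27.27546210702409
```

The knob's zero-force centre is x≈595.25 at y=103.5, which puts the centreline at about 597.5 at the block. The block is therefore about 1.3 mm low in x, and the top view agrees. I'll re-centre it with the jaws, then close the tailstock.

```bash
python3 - <<'E'
from rig import bot; from h import *; import pickle
q=down(np.radians(-.9+90)); x,y=595.2,103.5; X=597.3
bot.move_gripper(65); bot.servo_line([x,y,150],speed=150)
bot.move_to([X,246,150],q); bot.servo_line([X,246,56.5],speed=100)
bot.move_gripper(0,25); bot.dwell(.2); s=bot.read_state(); print(s["clock"],np.round(s["ee_pos"],2),s["ft_force"],s["grip_width"])
bot.move_gripper(65); bot.servo_line([X,246,150],speed=150)
bot.move_to([x,y,150],q); bot.servo_line([x,y,96],speed=100)
f0=np.array(bot.read_state()["ft_force"])
bot.move_gripper(0,50)
hit=bot.servo_line([x+.0157*85,y+85,96],speed=25,until_force=16)
s=bot.read_state(); print(hit,s["clock"],np.round(s["ee_pos"],2),(np.array(s["ft_force"])-f0).round(1),s["grip_width"])
bot.dwell(.3); s=bot.read_state(); print(np.round(s["ee_pos"],2),(np.array(s["ft_force"])-f0).round(1))
E
```

```text
18.1083 [597.57 246.15  57.3 ] [-1.01888115 -0.38717869  7.1502512 ] 44.4022310230743
True 23.3583 [596.31 170.63  96.77] [-1.2 -3.6  6.2] 26.304548419494335
[596.32 170.63  96.8 ] [-0.8 -3.   5. ]
```

```bash
python3 - <<'E'
from rig import bot; from h import *; import pickle
from lat import lat
p=np.array(bot.read_state()["ee_pos"]); 
f0=np.array(bot.read_state()["ft_force"])
hit=bot.servo_line([596.3,p[1]+6,96],speed=10,until_force=20)
s=bot.read_state(); print(hit,np.round(s["ee_pos"],2),(np.array(s["ft_force"])-f0).round(1))
bot.move_gripper(65); s=bot.read_state(); print(np.round(s["ee_pos"],2),s["ft_force"])
bot.servo_line([596.3,s["ee_pos"][1],180],speed=120)
bot.move_to([400,-60,220],down(np.radians(89))); print(bot.read_state()["clock"])
for n in("top","side"):
    c=bot.read_camera(n); pickle.dump(c,open(n+"3.pkl","wb"))
    cv2.imwrite(f"pics/{n}3.png",cv2.resize(c["image"][180:280,170:360] if n=="top" else c["image"][220:370,220:370],None,fx=4,fy=4))
    if n=="top": lat(c)
E
```

```text
True [596.32 170.63  96.76] [ 0.6  1.2 -0.7]
[595.89 170.81  95.77] [-0.18432868  0.20795854 -0.03095406]
26.475
block 1406 [596.6 258.2] [123.5  47.5] 87.9 70.3
stop 367 [597.8 328.7] [24.5 71.5] 88.9 74.3
knob 182 [594.8 167.1] [26.4 29.3] 85.1 111.0
plate ((597.4427490234375, 198.27528381347656), (333.03277587890625, 114.0364761352539), 89.15728759765625)
```

View pics/top3.png

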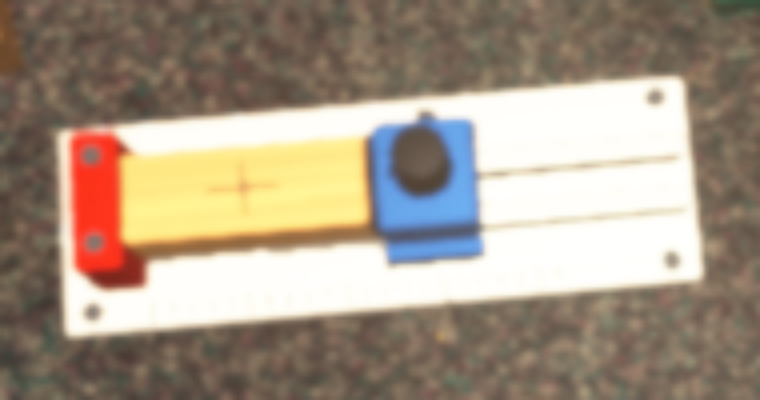

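View pics/side3.png

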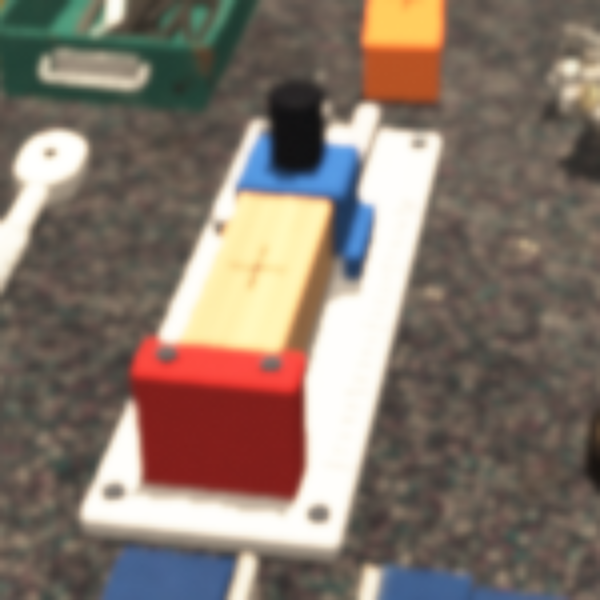

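Both views show the stop, block and tailstock closed up with the cross on top. As a play test, I'll nudge the knob from behind with the shut fingers, then retreat backwards.

```bash
python3 - <<'E'
from rig import bot; from h import *; import pickle
from lat import lat
q=down(np.radians(-.9+90)); x=595.7
bot.move_gripper(0,20)
bot.move_to([x,125,160],q); bot.servo_line([x,125,97],speed=100); bot.dwell(.2)
f0=np.array(bot.read_state()["ft_force"])
for t in (12,18):
    hit=bot.servo_line([x+.4,165,97],speed=12,until_force=t)
    s=bot.read_state(); print(hit,s["clock"],np.round(s["ee_pos"],2),(np.array(s["ft_force"])-f0).round(1))
bot.servo_line([x,120,97],speed=80); bot.servo_line([x,120,180],speed=150)
bot.move_to([400,-60,220],down(np.radians(89))); bot.move_gripper(60)
c=bot.read_camera("top"); lat(c); print(bot.read_state()["clock"])
E
```

```text
True 30.9583 [595.83 142.74  96.72] [-0.5 -1.5  1.3]
True 31.5 [595.7  142.76  96.33] [ 0.2 -2.3  1.6]
block 1407 [596.6 258.2] [123.5  47.5] 87.9 70.3
stop 370 [598.1 328.6] [24.6 71. ] 89.0 74.4
knob 184 [594.8 167.1] [26.4 29.3] 84.8 111.2
plate ((597.162109375, 198.35333251953125), (333.1484069824219, 114.16129302978516), 89.25324249267578)
34.3333
```

```bash
python3 -c "
from rig import bot
bot.dwell(.3); print(bot.finish_job(), bot.read_state()['clock'])"
```

```text
the job is handed in; nothing more can be done
the job is handed in; nothing more can be done
```

The block lies flat and lengthwise on the two ways, cross up, closed up between the tailstock and the red stop. The gripper had let go and was clear when I handed the job in, just after 34 s.

I set the block down, then re-centred it sideways by about 1.3 mm with the jaws, using the gripped knob as the reference for the fixture's centreline. I then slid the tailstock about 67 mm until the force stop tripped.

**Last checks:**
- **No play:** pushing the knob from behind with force stops at 12 N and then 18 N moved it only 0.02 mm between the two. The picture afterwards showed nothing had shifted.
- **Closed up:** in the top view the knob axis is about 149 mm from the stop face, against 150 mm when fully closed. Both cameras show no visible gaps.
- **Centring:** the top view puts the block within about 1 mm of the middle of the ways.

**What disagreed:**
- **Cameras:** they differed by about 2–3 mm in x and about 5 mm in y. I used the zero-force grip on the knob to settle the x position.
- **Force readings:** after each force stop the reading fell back to about 1–4 N. I therefore judged tightness by the lack of movement, not by a steady force.

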